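Index the repair turntable to its next hole

ROBOT

A 7-joint arm with a two-finger parallel gripper is mounted at the origin on the work surface. World frame = base frame: x ahead of the robot, y to its left, z up, the work surface at z = 0. Lengths are in m, angles in rad, forces in N, time in s.
With the tool pointing down it reaches from about 0.425 to 0.925 m from the base axis. Payload 6.8 kg.
Tool frame: the origin (TCP) lies midway between the tips of the shut fingers; the grasp point (between the pads) lies 19 mm behind it; z points along the fingers, y is the line along which they close (so a half turn about z gives the same grasp; the last joint's range is limited). The gripper opens to 85 mm and grips with 20 to 120 N. Pads are 22 mm wide; open, the fingers measure 114 mm over their backs; the gripper's body (76 mm by 85 mm) begins 54 mm behind the grasp point. The pads swing forward as they close: fully open they stand 13 mm farther back than shut.
Start: joints at [-1.394, 0.477, 0.022, 1.555, -0.011, 1.109, -0.083], TCP at [0.19, 0.648, 0.231] pointing down, gripper open.
Joint ranges: [-2.96, 2.96], [-0.34, 2.1], [-1.41, 1.46], [0.24, 2.44], [-1.37, 4.51], [0.17, 1.92], [-2.96, 2.96]. Speed limits (rad/s): [2.39, 2.39, 3.14, 3.14, 3.14, 3.14, 3.14].

INTERFACE

Orientations are given as a unit quaternion [w, x, y, z].
In Python, from station import bot gives the robot as it stands.
- The arm moves only by the tool jog_arm, never from a script. Its argument "rows" is a list of rows, each an object of numbers: "fingers": the finger opening in mm, from 0 to 85.4; "x", "y", "z": the shift along the tool's x, y, z in mm; "ax", "ay", "az": the turn, a rotation vector about the tool's x, y, z in degrees. A call has exactly 8 rows; each row shifts and turns the commanded pose from where the row before left it, along the tool's axes as they then stand; what a row does not reach is not made up. A row lasts 1/10 s, in which the tool goes at most 50 mm and 8.59 degrees, less where a joint would pass 70% of its speed; a pose out of reach is approached as far as the arm can. A call with a gripper value outside its range is refused whole. The fingers move at their own pace and stop on an object; "force" is the grip in N (left out, the last holds). Time passes only in rows, so rows that do not move let the fingers close, or fill a call up. It gives the time, the measured TCP pose, the force, the opening and the grip force at its end, in the units of the state.
- bot.get_obs(): the state, without advancing time (a new reading comes with each control period).
- bot.read_camera(name): name is "side" or "top" or "wrist"; returns a dict with "pixels" (420x560x3 uint8, red, green, blue), "vertical_fov" (degrees; the focal length in pixels is half the picture's height over the tangent of half this angle, whatever the lens; pixels are square), "cx", "cy" (the principal point, pixels), "dist_coeffs" ([k1, k2, p1, p2, k3] as OpenCV has them; the pictures are not rectified), "world_from_camera" (4x4, takes a point from camera to world coordinates). Camera axes: x right, y down, z forward; pixel columns grow to the right and rows downward; lengths in m; the calibration is good to about 2 mm. A picture is of the moment at which its call begins. There is no depth.
- bot.hand_in(): hands the job in; it is judged then, once.
The state is a dict: "t": time; "q": joint angles; "joint_vel": joint speeds; "joint_torque": joint torques, N m; "eef_pos": TCP position; "tool_rot": TCP orientation; "contact_force": force on the tool from outside, world axes, zero at the start; "torque": the same for the moment, N m; "gripper_width": opening from 0.0 (shut) to 1.0 (fully open); "grasp_force": force on a finger pad.
Only numpy, scipy, OpenCV 4.12 (cv2) and the standard library are available. Lean on these libraries where they do the work, as an engineer would, in place of code of your own. Each camera call takes 0.05 s, during which the arm holds its last target. There are 200 camera calls.

TASK

Turn the gear housing to its next working position: with your fingertips press the red spring plunger on the turntable's rim down, and keeping it pressed swing the table by it counter-clockwise (seen from above, the way the yellow arrow points) to the very next hole, not past it; then take your fingers away so that the plunger springs fully up and locks the table there. Do not pick up or push the housing in its nest, do not let the bearing fall off the plate, and leave everything else on the bench where it lies.

Things in the scene. Friction and masses are not known exactly. Their poses are not given: they have to be found in the camera images.
- plunger_cap (a point): centre of the top of the plunger's red push cap: flat, round, 40 mm across, 10 mm thick, its top about 112 mm above the bench when up. It stands on the yellow fork arm 152 mm from the turning axis, turns with the plate, and goes straight down when pressed. Below the arm its foot carries a steel pin that points up into a hole of the fixed ring
- table_centre (a point): on the turning axis, at the top face of the turning plate (round, dark steel, 210 mm across, top 70 mm above the bench). z is up, x points along the plate towards the plunger and turns with it
- next_hole (a point): centre, on the ring's top 54 mm above the bench, of the hole to go to: the next one counter-clockwise seen from above. Fixed. The bright steel ring (270 mm across) has 8 holes 45 degrees apart at 122 mm from the turning axis; the pin starts in the one under the fork arm, and the arm must end over this one
- turntable (a joint): turn of the plate in rad: 0 at the hole where it starts, growing counter-clockwise seen from above; the next hole is at 0.785. It turns stiffly (about 1.5 N at the cap), has no spring, and stays where it is left
- plunger (a joint): press of the plunger in m: 0 up (pin in a hole), 0.016 at its stop. Spring: about 6 N starts it, 11 N holds it 14 mm down. About 11 mm of press frees the plate. Let go within about 3 mm of a hole, the pin pulls the plate in line and snaps up; elsewhere it rides under the ring with the cap about 10 mm down
- gear_housing: cast aluminium gear housing, loose, its 60 mm square flange dropped in between four rails on the plate's middle; 58 mm tall (top about 128 mm above the bench), a neck to 61 mm from its middle. Origin under the flange's centre, on the plate
- ball_bearing: loose ball bearing, 32 mm across, 10 mm thick, lying flat on the plate about 80 mm from its axis; it rides along. Origin at the centre of its underside
- air_fitting: bystander: brass push-in air fitting with a blue collar, 37 mm tall, 22 mm across, standing near the turntable. Origin at its underside
- bevel_gear: bystander: dark steel bevel gear, 52 mm across, 22 mm tall, near the turntable. Origin at its underside
- spray_can: bystander: black spray can with a brass-coloured band and white nozzle, 65 mm across, 194 mm tall, standing. Origin at its underside
- wrench: bystander: steel spanner, 190 mm long, lying. Origin at its underside
- screwdriver: bystander: screwdriver with a wooden handle, 200 mm long, lying. Origin at its underside
- hammer: bystander: hammer with a black handle, 280 mm long, lying. Origin at its underside
- pliers: bystander: pliers with black grips, 165 mm long, lying. Origin at its underside

How it is judged:
By the outcome, as a careful person would: the job done as asked, in the order asked, and still so for the second after the job is handed in, with the robot touching nothing.
It also fails if it takes over 35 s, if anything falls off the work surface, if the arm or the gripper's body presses on something with over 40 N, if the wrist force passes 120 N, or if a joint passes its speed limit or range.

## Working session

There is one attempt and no reset: what is moved stays moved. The work goes in short steps, Python scripts to look and compute and a tool call to move; the robot and the scene stay as the last step left them, time stands still between calls to the robot, and variables do not carry over. Pictures are saved under pics/ and viewed, at most 10 in all, crops included, and the job is handed in when it is done.

Besides the shell and the picture viewer there is one more tool, called after "Request:" by a JSON object that holds its "fn" and its "kwargs". jog_arm: Moves the arm, as the interface text tells. Its arguments: {"type":"object","properties":{"rows":{"type":"array","items":{"type":"object","properties":{"fingers":{"type":"number"},"x":{"type":"number"},"y":{"type":"number"},"z":{"type":"number"},"ax":{"type":"number"},"ay":{"type":"number"},"az":{"type":"number"}}}},"force":{"type":"number"}},"required":["rows"]}

```bash
mkdir -p pics; cat > h.py <<'E'
import numpy as np,cv2,pickle
def load(n): return pickle.load(open(f'pics/{n}.pkl','rb'))
def K(c):
    h=c['pixels'].shape[0]; f=h/2/np.tan(np.radians(c['vertical_fov'])/2)
    return np.array([[f,0,c['cx']],[0,f,c['cy']],[0,0,1]])
def ray(c,u,v):
    p=cv2.undistortPoints(np.array([[[u,v]]],float),K(c),np.array(c['dist_coeffs'],float))[0,0]
    T=np.array(c['world_from_camera']); return T[:3,3],T[:3,:3]@np.array([p[0],p[1],1])
def atz(c,u,v,z):
    o,d=ray(c,u,v); return o+d*(z-o[2])/d[2]
def tri(*a):
    A=0;b=0
    for c,u,v in a:
        o,d=ray(c,u,v); d=d/np.linalg.norm(d); P=np.eye(3)-np.outer(d,d); A=A+P; b=b+P@o
    return np.linalg.solve(A,b)
def proj(c,X):
    T=np.linalg.inv(np.array(c['world_from_camera'])); 
    return cv2.projectPoints(np.array(X,float).reshape(-1,3),cv2.Rodrigues(T[:3,:3])[0],T[:3,3],K(c),np.array(c['dist_coeffs'],float))[0][:,0]
def snap(n,name):
    from station import bot
    c=bot.read_camera(name); pickle.dump(c,open(f'pics/{n}.pkl','wb')); return c
E
python3 - <<'E'
from h import *
from station import bot
for n in('top','side'):
    c=snap(n+'0',n); cv2.imwrite(f'pics/{n}0.png',cv2.resize(c['pixels'][:,:,::-1],(800,600),interpolation=cv2.INTER_CUBIC))
    print(n,c['world_from_camera'],c['vertical_fov'])
o=bot.get_obs(); print(o)
E
```

```text
top [[-0.01731385 -0.98871341  0.1488154   0.34465322]
 [-0.99980869  0.018475    0.00642373  0.03160768]
 [-0.0091006  -0.14867571 -0.98884413  1.27349816]
 [ 0.          0.          0.          1.        ]] 47.76167411529168
side [[-0.99645641 -0.05182379  0.06624895  0.45488771]
 [-0.08387777  0.67084347 -0.73684025  0.84176817]
 [-0.00625682 -0.739786   -0.67281314  0.84340898]
 [ 0.          0.          0.          1.        ]] 55.633038205308
{'t': 0.1, 'q': array([-1.39408028,  0.47771365,  0.02236145,  1.55635953, -0.01149429,
        1.10930263, -0.08307427]), 'joint_vel': array([ 0.00042075, -0.00284578,  0.00139922, -0.00147939, -0.00059789,
        0.00016831, -0.00080888]), 'joint_torque': array([ 4.76664252e-03, -5.97760606e+01,  1.61383163e+00, -2.81951791e+01,
        1.28253055e-02,  4.98559530e-03,  1.68846901e-05]), 'eef_pos': array([0.18953466, 0.64728231, 0.23042291]), 'tool_rot': array([-5.07076859e-05,  1.41911518e-01,  9.89879001e-01, -8.25789312e-04]), 'contact_force': array([ 0.05489666,  0.58558438, -0.68360597]), 'torque': array([0.03779713, 0.03179296, 0.03837831]), 'grasp_force': 0.0, 'gripper_width': 0.9948059691930355}
```

View pics/top0.png

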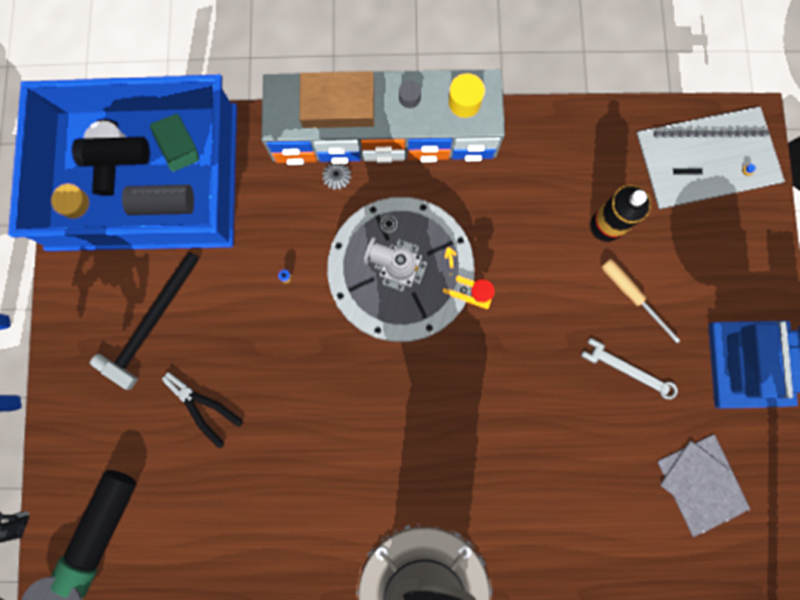

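View pics/side0.png

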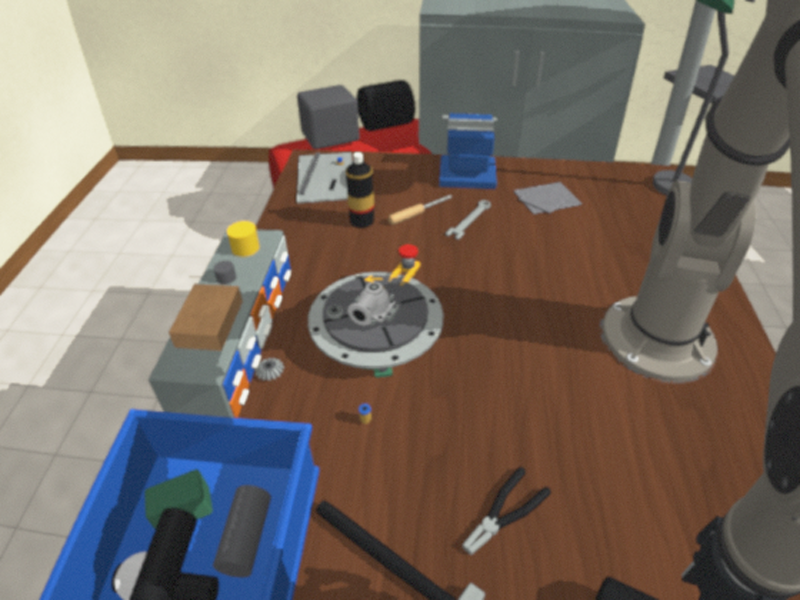

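The top view shows the ring centre near (400,268) and the red cap near (483,290), with the next hole at about (460,240). The side view shows the cap near (408,252) and the ring around (375,318). These positions are in the 800x600 pictures.

```bash
python3 - <<'E'
from h import *
from scipy.optimize import least_squares
t,s=load('top0'),load('side0')
def red(c,box):
    p=c['pixels'].astype(int); m=(p[...,0]>150)&(p[...,1]<70)&(p[...,2]<70)
    ys,xs=np.nonzero(m); k=(xs>box[0])&(xs<box[2])&(ys>box[1])&(ys<box[3]); return xs[k],ys[k]
for c,b in((t,(320,180,360,225)),(s,(270,160,300,195))):
    x,y=red(c,b); print(x.min(),x.max(),y.min(),y.max(),x.mean(),y.mean(),len(x))
xt,yt=red(t,(320,180,360,225)); xs,ys=red(s,(270,160,300,195))
P=tri((t,xt.mean(),yt.mean()),(s,xs.mean(),ys.mean())); print('cap tri',P,'top@.112',atz(t,xt.mean(),yt.mean(),.112),atz(s,xs.mean(),ys.mean(),.107))
H=np.array([[373,210],[420,205],[460,240],[430,327],[378,330],[340,295],[339,245]])*.7
W=np.array([atz(t,u,v,.054)[:2] for u,v in H])
def f(p):
    a=np.arctan2(W[:,1]-p[1],W[:,0]-p[0]); k=np.round((a-p[2])/(np.pi/4)); a=p[2]+k*np.pi/4
    return (p[:2]+.122*np.c_[np.cos(a),np.sin(a)]-W).ravel()
capxy=atz(t,xt.mean(),yt.mean(),.112)[:2]
a0=np.arctan2(*(capxy-W.mean(0))[::-1])
r=least_squares(f,[*W.mean(0),a0]); print('fit',r.x,np.abs(r.fun).max(),'cap angle',np.arctan2(*(capxy-r.x[:2])[::-1]),np.hypot(*(capxy-r.x[:2])))
C=r.x
for n,c,b in(('top',t,(220,130,360,245)),('side',s,(205,165,325,265))):
    im=cv2.resize(c['pixels'][b[1]:b[3],b[0]:b[2],::-1],None,fx=5,fy=5,interpolation=cv2.INTER_CUBIC)
    for k in range(8):
        X=[C[0]+.122*np.cos(C[2]+k*np.pi/4),C[1]+.122*np.sin(C[2]+k*np.pi/4),.054]
        q=(proj(c,X)[0]-b[:2]+.5)*5; cv2.circle(im,tuple(int(v) for v in q),8,(0,255,0) if k!=1 else (255,0,255),1)
    q=(proj(c,[C[0]+.152*np.cos(C[2]),C[1]+.152*np.sin(C[2]),.112])[0]-b[:2]+.5)*5
    cv2.circle(im,tuple(int(v) for v in q),4,(255,255,0),-1)
    cv2.imwrite(f'pics/{n}c.png',im)
E
```

```text
330 346 196 210 337.8527918781726 202.94416243654823 197
279 292 171 180 285.5700934579439 175.02803738317758 107
cap tri [ 0.53350853 -0.11128799  0.10728599] top@.112 [ 0.53437162 -0.11082263  0.112     ] [ 0.53192119 -0.11122989  0.107     ]
fit [ 0.58906965  0.03123662 -1.92704865] 0.003955494145494291 cap angle -1.9383372122667668 0.15222583583158453
```

View pics/topc.png

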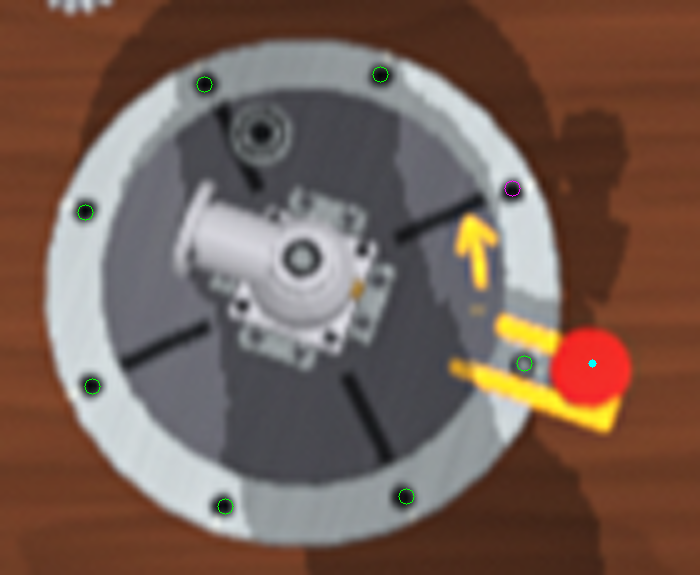

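View pics/sidec.png

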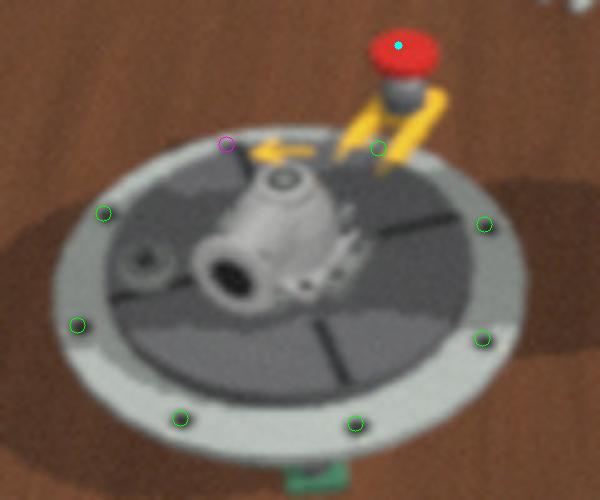

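The model hole circles land on every visible hole in both views. The fitted centre is (0.589, 0.031), the cap is at about (0.536, -0.111), and the next hole's cap position is about (0.652, -0.107). Next I travel above the cap with the fingers shut.

Request:
{"fn": "jog_arm", "kwargs": {"rows": [{"fingers": 0, "x": -38, "y": -25}, {"fingers": 0, "x": -38, "y": -25}, {"fingers": 0, "x": -38, "y": -25}, {"fingers": 0, "x": -38, "y": -25}, {"fingers": 0, "x": -38, "y": -25}, {"fingers": 0, "x": -38, "y": -25}, {"fingers": 0, "x": -38, "y": -25}, {"fingers": 0, "x": -38, "y": -25}], "force": 60}}

```text
invalid input
```

Request:
{"fn": "jog_arm", "kwargs": {"rows": [{"x": -38, "y": -25}, {"x": -38, "y": -25}, {"x": -18, "y": -42}, {"x": -18, "y": -42}, {"x": -18, "y": -42}, {"x": -18, "y": -42}, {"x": -18, "y": -42}, {"x": -18, "y": -42}]}}

```text
invalid input
```

```bash
cat > st.py <<'E'
from h import *
from station import bot
from scipy.spatial.transform import Rotation as R
import sys
def to(tgt,yaw_x):
    o=bot.get_obs(); r=R.from_quat(np.roll(o['tool_rot'],-1)); M=r.as_matrix()
    print('t',o['t'],'pos',(o['eef_pos']*1000).round(1),'F',o['contact_force'].round(1),'w',o['gripper_width'].round(3))
    print('tool shift mm',(M.T@(np.array(tgt)-o['eef_pos'])*1000).round(1))
    a=np.radians(yaw_x); G=np.c_[[np.cos(a),np.sin(a),0],[np.sin(a),-np.cos(a),0],[0,0,-1]]
    print('turn deg tool',np.degrees(R.from_matrix(M.T@G).as_rotvec()).round(2))
def cap(th,z): # th deg along
    a=-1.927+np.radians(th); return [.589+.152*np.cos(a),.0312+.152*np.sin(a),z]
yaw=lambda th: 159.6+th
to(cap(float(sys.argv[1]),float(sys.argv[2])),yaw(float(sys.argv[1])))
E
python3 st.py 0 0.14
```

```text
Traceback (most recent call last):
  File "st.py", line 14, in <module>
    to(cap(float(sys.argv[1]),float(sys.argv[2])),yaw(float(sys.argv[1])))
    ~~^^^^^^^^^^^^^^^^^^^^^^^^^^^^^^^^^^^^^^^^^^^^^^^^^^^^^^^^^^^^^^^^^^^^
  File "st.py", line 7, in to
    print('t',o['t'],'pos',(o['eef_pos']*1000).round(1),'F',o['contact_force'].round(1),'w',o['gripper_width'].round(3))
                                                                                            ^^^^^^^^^^^^^^^^^^^^^^^^
AttributeError: 'float' object has no attribute 'round'
```

Request:
{"fn": "jog_arm", "kwargs": {"rows": [{"fingers": 0, "x": -38, "y": -25, "z": 0, "ax": 0, "ay": 0, "az": 0}, {"fingers": 0, "x": -38, "y": -25, "z": 0, "ax": 0, "ay": 0, "az": 0}, {"fingers": 0, "x": -38, "y": -25, "z": 0, "ax": 0, "ay": 0, "az": 0}, {"fingers": 0, "x": -38, "y": -25, "z": 0, "ax": 0, "ay": 0, "az": 0}, {"fingers": 0, "x": -38, "y": -25, "z": 0, "ax": 0, "ay": 0, "az": 0}, {"fingers": 0, "x": -38, "y": -25, "z": 0, "ax": 0, "ay": 0, "az": 0}, {"fingers": 0, "x": -38, "y": -25, "z": 0, "ax": 0, "ay": 0, "az": 0}, {"fingers": 0, "x": -38, "y": -25, "z": 0, "ax": 0, "ay": 0, "az": 0}], "force": 60}}

```text
t: 0.9
eef_pos: [0.426, 0.3687, 0.2311]
tool_rot: [-0.0, 0.142, 0.99, -0.0]
contact_force: [0.5, 0.1, 0.6]
gripper_width: -0.004
grasp_force: 0.0
```

```bash
sed -i "s/o\['gripper_width'\].round(3)/o['gripper_width']/" st.py; python3 st.py 0 0.15
```

```text
t 0.9 pos [426.  368.7 231.1] F [0.5 0.1 0.6] w -0.004230202140719751
tool shift mm [-240.4 -429.7   81.2]
turn deg tool [-0.02 -0.01  4.09]
```

Request:
{"fn": "jog_arm", "kwargs": {"rows": [{"fingers": 0, "x": -22, "y": -39, "z": 0, "ax": 0, "ay": 0, "az": 0}, {"fingers": 0, "x": -22, "y": -39, "z": 0, "ax": 0, "ay": 0, "az": 0}, {"fingers": 0, "x": -22, "y": -39, "z": 0, "ax": 0, "ay": 0, "az": 0}, {"fingers": 0, "x": -22, "y": -39, "z": 0, "ax": 0, "ay": 0, "az": 0}, {"fingers": 0, "x": -22, "y": -39, "z": 0, "ax": 0, "ay": 0, "az": 0}, {"fingers": 0, "x": -22, "y": -39, "z": 0, "ax": 0, "ay": 0, "az": 0}, {"fingers": 0, "x": -22, "y": -39, "z": 0, "ax": 0, "ay": 0, "az": 0}, {"fingers": 0, "x": -22, "y": -39, "z": 0, "ax": 0, "ay": 0, "az": 0}]}}

```text
t: 1.7
eef_pos: [0.5063, 0.0198, 0.2312]
tool_rot: [-0.0, 0.142, 0.99, 0.0]
contact_force: [0.7, 0.8, -0.3]
gripper_width: 0.0
grasp_force: 0.0
```

```bash
python3 st.py 0 0.15
```

```text
t 1.7 pos [506.3  19.8 231.2] F [ 0.7  0.8 -0.3] w 0.00043001753869658006
tool shift mm [ -65.3 -117.4   81.2]
turn deg tool [ 0.01 -0.01  4.09]
```

Request:
{"fn": "jog_arm", "kwargs": {"rows": [{"fingers": 0, "x": -16, "y": -29, "z": 0, "ax": 0, "ay": 0, "az": 0}, {"fingers": 0, "x": -16, "y": -29, "z": 0, "ax": 0, "ay": 0, "az": 0}, {"fingers": 0, "x": -16, "y": -29, "z": 0, "ax": 0, "ay": 0, "az": 0}, {"fingers": 0, "x": -16, "y": -29, "z": 0, "ax": 0, "ay": 0, "az": 0}, {"fingers": 0, "x": -1, "y": -1, "z": 30, "ax": 0, "ay": 0, "az": 0}, {"fingers": 0, "x": 0, "y": 0, "z": 30, "ax": 0, "ay": 0, "az": 0}, {"fingers": 0, "x": 0, "y": 0, "z": 30, "ax": 0, "ay": 0, "az": 4}, {"fingers": 0, "x": 0, "y": 0, "z": 0, "ax": 0, "ay": 0, "az": 0}]}}

```text
t: 2.5
eef_pos: [0.5328, -0.1085, 0.1376]
tool_rot: [-0.004, 0.177, 0.984, -0.001]
contact_force: [-0.8, 1.0, -0.2]
gripper_width: 0.001
grasp_force: 0.0
```

```bash
python3 st.py 0 0.115; python3 - <<'E'
from h import *
a=[]
for n in('top','side'):
    c=snap(n+'1',n); p=proj(c,[.5356,-.1112,.112])[0].astype(int)
    i=c['pixels'][p[1]-40:p[1]+40,p[0]-35:p[0]+35,::-1]; a.append(cv2.resize(i,(385,440),interpolation=cv2.INTER_CUBIC))
cv2.imwrite('pics/pre.png',np.hstack(a))
E
```

```text
t 2.5 pos [ 532.8 -108.5  137.6] F [-0.8  1.  -0.2] w 0.0010610121837139194
tool shift mm [-4.2 -1.4 22.6]
turn deg tool [-0.15 -0.43  0.04]
```

View pics/pre.png

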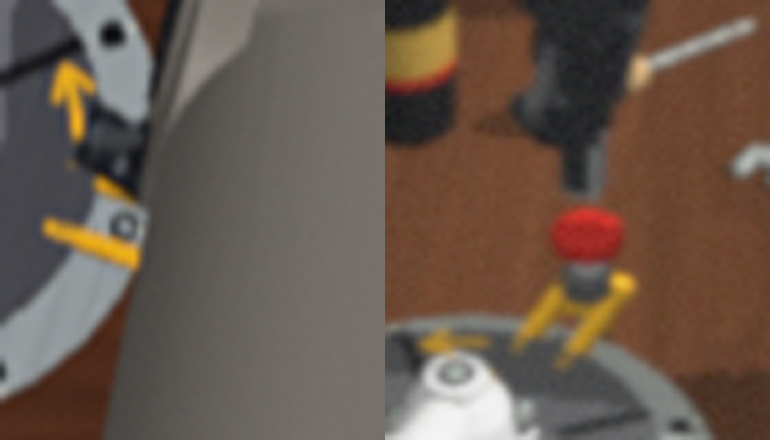

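In the side view, the fingertips (584,190 in the crop) are right above the red cap (587,235). In the top view the arm hides the cap. I centre the tips and press.

Request:
{"fn": "jog_arm", "kwargs": {"rows": [{"fingers": 0, "x": -4, "y": -1, "z": 0, "ax": 0, "ay": 0, "az": 0}, {"fingers": 0, "x": 0, "y": 0, "z": 10, "ax": 0, "ay": 0, "az": 0}, {"fingers": 0, "x": 0, "y": 0, "z": 10, "ax": 0, "ay": 0, "az": 0}, {"fingers": 0, "x": 0, "y": 0, "z": 5, "ax": 0, "ay": 0, "az": 0}, {"fingers": 0, "x": 0, "y": 0, "z": 4, "ax": 0, "ay": 0, "az": 0}, {"fingers": 0, "x": 0, "y": 0, "z": 4, "ax": 0, "ay": 0, "az": 0}, {"fingers": 0, "x": 0, "y": 0, "z": 0, "ax": 0, "ay": 0, "az": 0}, {"fingers": 0, "x": 0, "y": 0, "z": 0, "ax": 0, "ay": 0, "az": 0}]}}

```text
t: 3.4
eef_pos: [0.5397, -0.1115, 0.1088]
tool_rot: [0.0, 0.176, 0.984, 0.0]
contact_force: [-0.6, 0.8, 8.0]
gripper_width: -0.004
grasp_force: 3.3
```

```bash
python3 st.py 0 0.098
```

```text
t 3.4 pos [ 539.7 -111.5  108.8] F [-0.6  0.8  8. ] w -0.003515885427285679
tool shift mm [ 3.6 -1.1 10.8]
turn deg tool [0.02 0.04 0.08]
```

Request:
{"fn": "jog_arm", "kwargs": {"rows": [{"fingers": 0, "x": 0, "y": 0, "z": -7, "ax": 0, "ay": 0, "az": 0}, {"fingers": 0, "x": 3.5, "y": -1, "z": 0, "ax": 0, "ay": 0, "az": 0}, {"fingers": 0, "x": 0, "y": 0, "z": 0, "ax": 0, "ay": 0, "az": 0}, {"fingers": 0, "x": 0, "y": 0, "z": 6, "ax": 0, "ay": 0, "az": 0}, {"fingers": 0, "x": 0, "y": 0, "z": 4, "ax": 0, "ay": 0, "az": 0}, {"fingers": 0, "x": 0, "y": 0, "z": 4, "ax": 0, "ay": 0, "az": 0}, {"fingers": 0, "x": 0, "y": 0, "z": 4, "ax": 0, "ay": 0, "az": 0}, {"fingers": 0, "x": 0, "y": 0, "z": 0, "ax": 0, "ay": 0, "az": 0}]}}

```text
t: 4.2
eef_pos: [0.5363, -0.1112, 0.0974]
tool_rot: [0.0, 0.176, 0.984, 0.0]
contact_force: [-1.2, 1.0, 11.1]
gripper_width: 0.002
grasp_force: 5.3
```

```bash
python3 st.py 0 0.098
```

```text
t 4.2 pos [ 536.3 -111.2   97.4] F [-1.2  1.  11.1] w 0.001694150193295958
tool shift mm [ 0.3 -0.1 -0.6]
turn deg tool [0.01 0.05 0.07]
```

The plunger is down about 14.5 mm, with 11 N on the tips. I start the swing and check it after each 15 degrees.

Request:
{"fn": "jog_arm", "kwargs": {"rows": [{"fingers": 0, "x": -5, "y": 0.1, "z": 0, "ax": 0, "ay": 0, "az": -1.9}, {"fingers": 0, "x": -5, "y": 0.1, "z": 0, "ax": 0, "ay": 0, "az": -1.9}, {"fingers": 0, "x": -5, "y": 0.1, "z": 0, "ax": 0, "ay": 0, "az": -1.9}, {"fingers": 0, "x": -5, "y": 0.1, "z": 0, "ax": 0, "ay": 0, "az": -1.9}, {"fingers": 0, "x": -5, "y": 0.1, "z": 0, "ax": 0, "ay": 0, "az": -1.9}, {"fingers": 0, "x": -5, "y": 0.1, "z": 0, "ax": 0, "ay": 0, "az": -1.9}, {"fingers": 0, "x": -5, "y": 0.1, "z": 0, "ax": 0, "ay": 0, "az": -1.9}, {"fingers": 0, "x": 0, "y": 0, "z": 0, "ax": 0, "ay": 0, "az": 0}]}}

```text
t: 5.0
eef_pos: [0.5717, -0.1192, 0.0982]
tool_rot: [0.002, 0.061, 0.998, 0.0]
contact_force: [0.3, 0.2, 9.5]
gripper_width: -0.004
grasp_force: 5.2
```

```bash
python3 st.py 13.2 0.0975; cat >> h.py <<'E'
def redcap(c,X,r=25):
    u,v=proj(c,X)[0]; p=c['pixels'].astype(int); m=(p[...,0]>140)&(p[...,1]<70)&(p[...,2]<70)
    ys,xs=np.nonzero(m); k=(abs(xs-u)<r)&(abs(ys-v)<r); return xs[k].mean(),ys[k].mean(),k.sum()
E
python3 - <<'E'
from h import *
from station import bot
e=bot.get_obs()['eef_pos']; c=snap('side2','side'); u,v,n=redcap(c,e-[0,0,.005]); P=atz(c,u,v,.0925)
print(P,n,'angle deg',np.degrees(np.arctan2(P[1]-.0312,P[0]-.589)+1.927))
s=load('side0');P=atz(s,*redcap(s,[.536,-.111,.107])[:2],.107);print('ref',P,np.degrees(np.arctan2(P[1]-.0312,P[0]-.589)+1.927))
q=proj(c,e)[0].astype(int); cv2.imwrite('pics/mid.png',cv2.resize(c['pixels'][q[1]-45:q[1]+60,q[0]-70:q[0]+70,::-1],None,fx=4,fy=4,interpolation=cv2.INTER_CUBIC))
E
```

```text
t 5.0 pos [ 571.7 -119.2   98.2] F [0.3 0.2 9.5] w -0.004366054009606958
tool shift mm [ 1.7 -0.7  0.6]
turn deg tool [0.03 0.19 0.25]
[ 0.56416513 -0.11713815  0.0925    ] 41 angle deg 10.904617276054267
ref [ 0.53158719 -0.11094348  0.107     ] -1.5851808308968731
```

View pics/mid.png

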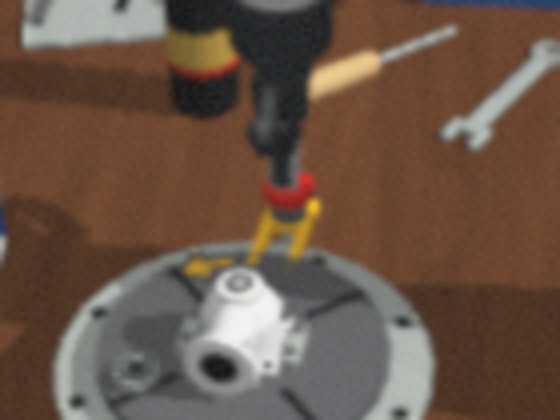

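The plate follows: it has turned about 12.5–13 degrees, and the cap is still under the tips (288,188 in the crop). The bearing and housing are riding along. I continue the swing.

Request:
{"fn": "jog_arm", "kwargs": {"rows": [{"fingers": 0, "x": -5, "y": 0.1, "z": 0.5, "ax": 0, "ay": 0, "az": -1.9}, {"fingers": 0, "x": -5, "y": 0.1, "z": 0, "ax": 0, "ay": 0, "az": -1.9}, {"fingers": 0, "x": -5, "y": 0, "z": 0, "ax": 0, "ay": 0, "az": -1.9}, {"fingers": 0, "x": -5, "y": 0, "z": 0, "ax": 0, "ay": 0, "az": -1.9}, {"fingers": 0, "x": -5, "y": 0, "z": 0, "ax": 0, "ay": 0, "az": -1.9}, {"fingers": 0, "x": -5, "y": 0, "z": 0, "ax": 0, "ay": 0, "az": -1.9}, {"fingers": 0, "x": -5, "y": 0, "z": 0, "ax": 0, "ay": 0, "az": -1.9}, {"fingers": 0, "x": -5, "y": 0, "z": 0, "ax": 0, "ay": 0, "az": -1.9}]}}

```text
t: 5.85
eef_pos: [0.6106, -0.1181, 0.0975]
tool_rot: [0.001, -0.072, 0.997, 0.001]
contact_force: [-2.4, 3.2, 10.8]
gripper_width: 0.003
grasp_force: 5.3
```

```bash
python3 st.py 28.2 0.0975
```

```text
t 5.85 pos [ 610.6 -118.1   97.5] F [-2.4  3.2 10.8] w 0.002779355660175528
tool shift mm [ 1.2 -1.2 -0.1]
turn deg tool [0.08 0.08 0.5 ]
```

Request:
{"fn": "jog_arm", "kwargs": {"rows": [{"fingers": 0, "x": -5, "y": 0, "z": 0, "ax": 0, "ay": 0, "az": -1.8}, {"fingers": 0, "x": -5, "y": -0.1, "z": 0, "ax": 0, "ay": 0, "az": -1.8}, {"fingers": 0, "x": -5, "y": -0.1, "z": 0, "ax": 0, "ay": 0, "az": -1.8}, {"fingers": 0, "x": -5, "y": -0.1, "z": 0, "ax": 0, "ay": 0, "az": -1.8}, {"fingers": 0, "x": -5, "y": -0.1, "z": 0, "ax": 0, "ay": 0, "az": -1.8}, {"fingers": 0, "x": -5, "y": -0.1, "z": 0, "ax": 0, "ay": 0, "az": -1.8}, {"fingers": 0, "x": -5, "y": 0, "z": 0, "ax": 0, "ay": 0, "az": -1.8}, {"fingers": 0, "x": 0, "y": 0, "z": 0, "ax": 0, "ay": 0, "az": 0}]}}

```text
t: 6.65
eef_pos: [0.6449, -0.1085, 0.0973]
tool_rot: [0.001, -0.182, 0.983, 0.001]
contact_force: [-1.5, 5.1, 9.8]
gripper_width: -0.001
grasp_force: 5.3
```

```bash
python3 st.py 45 0.0975
cat > ang.py <<'E'
from h import *
import sys
th=np.radians(np.arange(0,360,.25)); r=np.arange(.06,.104,.001)
X=np.stack([.589+r[:,None]*np.cos(th),.0312+r[:,None]*np.sin(th),np.full((len(r),len(th)),.07)],-1)
def pol(c):
    m=proj(c,X).reshape(len(r),len(th),2).astype(np.float32)
    return cv2.remap(c['pixels'],m[...,0],m[...,1],cv2.INTER_LINEAR).astype(np.float32)
def groove(c):
    g=pol(c).mean(2); g=g-cv2.blur(g,(61,1)); return np.clip(-g,0,25)
def yel(c):
    p=pol(c); return np.clip(p[...,:2].min(2)-p[...,2],0,100)
ref,c=sys.argv[1:3]
cams={n:load(n) for n in(ref,)}; cams[c]=snap(c,sys.argv[3])
for n,f in(('groove',groove),('yellow',yel)):
    a,b=f(cams[ref]),f(cams[c]); s=np.arange(0,260)
    v=np.array([(np.roll(a,k,1)*b).sum() for k in s]); k=v.argmax(); print(n,k*.25,'peak',v[k],'median',np.median(v))
cv2.imwrite('pics/'+c+'.png',cams[c]['pixels'][:,:,::-1])
E
python3 ang.py side0 side3 side; python3 ang.py top0 top3 top
```

```text
t 6.65 pos [ 644.9 -108.5   97.3] F [-1.5  5.1  9.8] w -0.0014159503229129373
tool shift mm [-7.5 -1.2 -0.1]
turn deg tool [ 0.15  0.13 -3.64]
groove 42.25 peak 993727.4 median 235479.78
yellow 44.25 peak 1.0428507e+07 median 3.751304e+06
groove 42.5 peak 2.3220898e+06 median 455014.88
yellow 42.75 peak 1.3401462e+07 median 4.2128445e+06
```

The plate is at about 42.4 degrees in both views, agreeing with the tool, so there's no slip. About 7 mm remain.

Request:
{"fn": "jog_arm", "kwargs": {"rows": [{"fingers": 0, "x": -2.5, "y": -0.2, "z": 0, "ax": 0, "ay": 0, "az": -1}, {"fingers": 0, "x": -2.5, "y": -0.2, "z": 0, "ax": 0, "ay": 0, "az": -1}, {"fingers": 0, "x": -2, "y": -0.2, "z": 0, "ax": 0, "ay": 0, "az": -0.8}, {"fingers": 0, "x": 0, "y": 0, "z": 0, "ax": 0, "ay": 0, "az": 0}, {"fingers": 0, "x": 0, "y": 0, "z": 0, "ax": 0, "ay": 0, "az": 0}, {"fingers": 0, "x": 0, "y": 0, "z": 0, "ax": 0, "ay": 0, "az": 0}, {"fingers": 0, "x": 0, "y": 0, "z": 0, "ax": 0, "ay": 0, "az": 0}, {"fingers": 0, "x": 0, "y": 0, "z": 0, "ax": 0, "ay": 0, "az": 0}]}}

```text
t: 7.55
eef_pos: [0.6507, -0.106, 0.0972]
tool_rot: [0.0, -0.205, 0.979, 0.002]
contact_force: [-2.6, 7.1, 10.9]
gripper_width: 0.0
grasp_force: 5.4
```

```bash
python3 st.py 45 0.0975; python3 ang.py side0 side4 side; python3 ang.py top0 top4 top
```

```text
t 7.55 pos [ 650.7 -106.    97.2] F [-2.6  7.1 10.9] w 0.00047905205272731247
tool shift mm [-1.  -1.5 -0.3]
turn deg tool [ 0.21  0.09 -0.89]
groove 44.75 peak 951551.6 median 243975.34
yellow 46.75 peak 1.1211718e+07 median 4.337975e+06
groove 44.75 peak 2.3380078e+06 median 478412.03
yellow 45.0 peak 1.2723822e+07 median 4.272179e+06
```

Request:
{"fn": "jog_arm", "kwargs": {"rows": [{"fingers": 0, "x": 0, "y": 0, "z": -4, "ax": 0, "ay": 0, "az": 0}, {"fingers": 0, "x": 0, "y": 0, "z": -6, "ax": 0, "ay": 0, "az": 0}, {"fingers": 0, "x": 0, "y": 0, "z": -10, "ax": 0, "ay": 0, "az": 0}, {"fingers": 0, "x": 0, "y": 0, "z": -30, "ax": 0, "ay": 0, "az": 0}, {"fingers": 0, "x": 0, "y": 0, "z": -40, "ax": 0, "ay": 0, "az": 0}, {"fingers": 0, "x": 0, "y": 0, "z": -30, "ax": 0, "ay": 0, "az": 0}, {"fingers": 0, "x": 10, "y": -30, "z": 0, "ax": 0, "ay": 0, "az": 0}, {"fingers": 0, "x": 10, "y": -30, "z": 0, "ax": 0, "ay": 0, "az": 0}]}}

```text
t: 8.45
eef_pos: [0.6568, -0.172, 0.2175]
tool_rot: [0.001, -0.206, 0.979, -0.0]
contact_force: [-0.1, -0.6, -1.0]
gripper_width: 0.001
grasp_force: 0.0
```

```bash
python3 st.py 45 0.0975; python3 ang.py side0 side5 side; python3 ang.py top0 top5 top
python3 - <<'E'
from h import *
c=load('side5'); u,v,n=redcap(c,[.652,-.107,.107]); print(u,v,n)
for z in(.107,.097):print(z,proj(c,[.652,-.107,z]),atz(c,u,v,z))
q=proj(c,[.6,0,.08])[0].astype(int); cv2.imwrite('pics/end.png',cv2.resize(c['pixels'][q[1]-70:q[1]+70,q[0]-90:q[0]+90,::-1],None,fx=4,fy=4,interpolation=cv2.INTER_CUBIC))
E
```

```text
t 8.45 pos [ 656.8 -172.   217.5] F [-0.1 -0.6 -1. ] w 0.0011235847231006683
tool shift mm [-21.8  61.4 120. ]
turn deg tool [-0.02  0.1  -0.86]
groove 44.75 peak 1.0021396e+06 median 263157.66
yellow 46.75 peak 1.1654157e+07 median 4.6830005e+06
groove 44.75 peak 2.3534455e+06 median 471579.88
yellow 45.0 peak 1.2902201e+07 median 4.344353e+06
247.3783783783784 173.66216216216216 74
0.107 [[246.07276644 174.0773298 ]] [ 0.6483436 -0.1093454  0.107    ]
0.097 [[246.29302654 176.67957825]] [ 0.65097062 -0.12226096  0.097     ]
```

View pics/end.png

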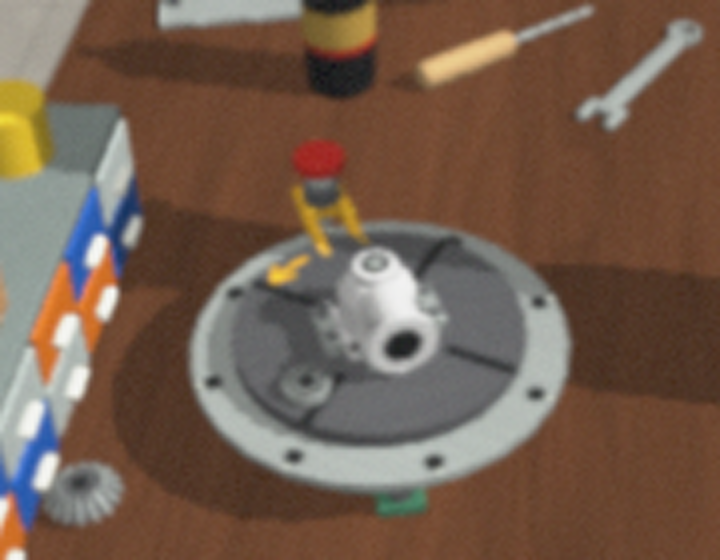

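The cap is at (319,160) in the crop, at its up height. Its image row is 173.7, against 174.1 predicted for up and 176.7 for 10 mm down. The plate is at 45 degrees, and the housing and bearing are still in place, so I hand in.

```bash
python3 -c "
from station import bot
print(bot.hand_in())"
```

```text
the job is handed in; nothing more can be done
None
```

I turned the table counter-clockwise to the very next hole (measured 44.75° of 45°) and the plunger sprang back up. The housing and bearing stayed in place, and I handed the job in with the arm clear at about 8.5 s; no verdict came back.

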